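# Couple the load strut to the tow ball and switch the test rig on

### The job

Couple the load strut to the tow ball on the test rig: raise the coupler's lever all the way so that its jaw opens, lower the coupler fully home onto the ball, and press the lever back down flat so that it locks. Only then switch the rig on by pushing the raised end of the big mains rocker on the control box. Do not shift the other things that lie on the bench.

Things in the scene. Friction and masses are not known exactly. Their poses are not given: they have to be found in the camera images.
- tow_ball (a point): centre of the steel tow ball, 50 mm in diameter, 105 mm above the bench. It stands on a 24 mm neck on a bolted flange at one end of a dark steel channel beam (500 mm long, 120 mm wide, 45 mm high) that lies on the bench and does not move
- strut_pivot (a point): centre of the level clevis pin, near the beam's other end, on which the load strut swings; 300 mm from the ball along the beam, 115 mm above the bench. The strut is an aluminium tube of 36 mm diameter (axis through the pin) with a 62 mm thick load cell near the clevis and the steel coupling head at its free end; it lies in the upright plane through ball and pin
- strut (a joint): swing of the load strut about the clevis pin, rad: 0 = level, coupling head fully home on the ball (hard stop); positive = head raised (stop at 0.40). It starts raised. Friction discs hold it where it is left; pressing straight down on the head with 6 to 7 N lowers it. With the lever down the jaw fouls the ball and blocks it at 0.18
- coupler_top (a point): centre of the flat crown (24 mm wide) on top of the steel coupling head's dome (68 mm in diameter), directly over the ball when the head is home, 36 mm above the ball's centre; moves with the strut. The place to press the head down
- lever_hinge (a point): middle of the coupler lever's hinge pin, just behind the dome, on the strut's centre plane; the pin is level and square to the strut; moves with the strut. With the strut level it is 48 mm from the ball's centre towards the clevis and 22 mm above it
- lever_grip (a point): centre of the place to hold or push the coupler lever's black grip, a bar 26 mm wide (across the strut) and 16 mm thick that ends 30 mm beyond. Lever down: it lies along the top of the strut, 90 mm from the hinge pin towards the clevis and 33 mm above it (square to the strut), its underside 19 mm clear of the tube, so it can be pinched from above by its sides
- lever (a joint): angle of the coupler lever about its hinge, rad: 0 = down flat, jaw closed (locked); grows as the grip is raised and swung over towards the ball; 1.05 = fully up, jaw open. It starts down. An over-centre spring drives it away from 0.5 to the nearer end and holds it there; 6 N at the grip starts it, and it moves by itself once past 0.5
- control_box: grey steel box, 190 (its x) x 130 (its y) x 85 mm high, origin under its middle on the bench; does not move. On top: the mains rocker in a black frame 5 mm high, its pivot 35 mm from the middle towards -x; an emergency stop button (23 mm high) and a clear lamp dome 66 mm from the middle towards +x, 35 mm either side; both of these are fixed and not used
- rocker_press (a point): the spot to push on the mains rocker, on the upper face of its +x half, 26 mm from its pivot and 7 mm from its end. The rocker is black, 66 mm long (along the box's x), 34 mm wide. Off: its +x end (with a small white bar, towards the emergency stop) stands raised, this spot 100 mm above the bench; on: this spot is 10 mm lower and the -x end is raised
- rocker (a joint): tilt of the mains rocker, in rad: 0 = off (the +x end raised), 0.40 = on (the +x end down). An over-centre spring holds it at either end; pushing straight down on the raised end with 7 N tips it over; past 0.2 it goes on by itself to a hard stop
- timber_mid (a point): bystander: middle of a timber packing block, 180 x 60 x 45 mm, beside the beam
- spanner_mid (a point): bystander: middle of a steel spanner 190 mm long lying flat near the beam
- dust_cap_mid (a point): bystander: middle of the ball's black rubber dust cap, 68 mm wide and 50 mm high, standing near the ball
- dial_gauge_mid (a point): bystander: dial gauge on a blue magnetic foot 60 x 50 mm, 178 mm high, with an arm reaching 88 mm to its own +y; point in the middle of the foot
- shackle_mid (a point): bystander: middle of a steel bow shackle lying flat, about 120 x 80 mm and 22 mm high
- grease_tin_mid (a point): bystander: middle of a steel grease tin, 80 mm wide and 75 mm high
Mind the look-alikes: they are no part of the job. Leave any brown or green look-alike of the control_box alone.

How it is judged:
By the outcome, as a careful person would: the job done as asked, in the order asked, and still so for the second after the job is handed in, with the robot touching nothing.
It also fails if it takes over 64 s, if anything falls off the work surface, if the arm or the gripper's body presses on something with over 40 N, if the wrist force passes 120 N, or if a joint passes its speed limit or range.

### The arm

A 6-joint arm with a two-finger parallel gripper is mounted at the origin on the work surface. World frame = base frame: x ahead of the robot, y to its left, z up, the work surface at z = 0. Lengths are in m, angles in rad, forces in N, time in s.
With the tool pointing down it reaches from about 0.3 to 0.775 m from the base axis. Payload 14.6 kg.
Tool frame: the origin (TCP) lies midway between the tips of the shut fingers; the grasp point (between the pads) lies 19 mm behind it (ctrl.tcp_to_grasp is the z of the grasp point in the tool frame, in m); z points along the fingers, y is the line along which they close (so a half turn about z gives the same grasp; the last joint's range is limited). The gripper opens to 94 mm and grips with 3 to 60 N. Pads are 16 mm wide; open, the fingers measure 119 mm over their backs; the gripper's body (75 mm by 177 mm) begins 78 mm behind the grasp point.
Start: joints at [-1.333, 0.3, 1.521, -0, 1.321, -0.067], TCP at [0.165, -0.525, 0.205] pointing down, gripper open.
Joint ranges: [-3.03, 3.03], [-0.79, 2.21], [0.23, 2.52], [-1.04, 4.18], [0, 3.07], [-2.55, 2.55]. Speed limits (rad/s): [2.22, 2.22, 2.57, 3.14, 3.14, 3.14].

### API

Orientations are given as [roll, pitch, yaw] about the fixed x, y, z axes, in that order (R = Rz(yaw) Ry(pitch) Rx(roll)).
In Python, from station import monitor, camera, ctrl gives the robot as it stands.
- The arm moves only by the tool apply_moves, never from a script. Its argument "plan" is one flat list of numbers, 4 for each row, row after row: the shift along the tool's x, y, z in mm, then the turn about the tool's z in rad. In form: [dx, dy, dz, spin, dx, dy, dz, spin, ...]. A call has 1 to 20 rows; each row shifts and turns the commanded pose from where the row before left it, along the tool's axes as they then stand; what a row does not reach is not made up. A row lasts 1/10 s, in which the tool goes at most 50 mm and 8.59 degrees, less where a joint would pass 70% of its speed; a pose out of reach is approached as far as the arm can. A call is refused whole if a number of a shift passes 50 or a number of a turn 0.15, either way. A call with a gripper value outside its range is refused whole. "hand" is the gripper command: -1 is shut, 1 is fully open, values between are in proportion, set as the call begins (left out, the last holds). The fingers move at their own pace and stop on an object; "squeeze" is the grip in N (left out, the last holds). Time passes only in rows, so rows that do not move let the fingers close. It gives the time, the measured TCP pose, the force, the opening and the grip force at its end, in the units of the state.
- monitor.get_obs(): the state, without advancing time (a new reading comes with each control period).
- camera(name): name is "scene" or "top" or "wrist"; returns a dict with "image" (480x640x3 uint8, red, green, blue), "range_z" (480x640 float32, m along the optical axis (not along the pixel's ray), 0 where there is no reading), "mtx" (3x3 intrinsics, pixels), "rvec" (rotation vector, rad) and "tvec" (3), from world to camera coordinates, as OpenCV has them. Camera axes: x right, y down, z forward; pixel columns grow to the right and rows downward; lengths in m; the calibration is good to about 2 mm. The wrist camera is an equidistant fisheye: a pixel r from the principal point sees the ray r / f radians off the axis. A picture is of the moment at which its call begins.
- ctrl.hand_in(): hands the job in; it is judged then, once.
The state is a dict: "time_s": time; "qpos": joint angles; "joint_vel": joint speeds; "tau": joint torques, N m; "ee_pos": TCP position; "eef_rot": TCP orientation; "force": force on the tool from outside, world axes, zero at the start; "moment": the same for the moment, N m; "grip_width": finger opening in m; "grip_force": force on a finger pad.
Only numpy, scipy, OpenCV 4.12 (cv2) and the standard library are available. Lean on these libraries where they do the work, as an engineer would, in place of code of your own. Each camera call takes 0.05 s, during which the arm holds its last target. There are 200 camera calls.

## Working session

There is one attempt and no reset: what is moved stays moved. The work goes in short steps, Python scripts to look and compute and a tool call to move; the robot and the scene stay as the last step left them, time stands still between calls to the robot, and variables do not carry over. Pictures are saved under pics/ and viewed, at most 10 in all, crops included, and the job is handed in when it is done.

Besides the shell and the picture viewer there is one more tool, called after "Call:" by a JSON object that holds its "method" and its "body", one argument or row to a line. apply_moves: Moves the arm, as the interface text tells. Its arguments: {"type":"object","properties":{"plan":{"type":"array","items":{"type":"number"}},"hand":{"type":"number"},"squeeze":{"type":"number"}},"required":["plan"]}

```bash
mkdir -p pics; cat > h.py <<'E'
import numpy as np,cv2,pickle
from station import monitor,camera,ctrl
def grab(n):
    d=camera(n); pickle.dump({k:d[k] for k in d},open(f'pics/{n}.pkl','wb')); return d
def load(n): return pickle.load(open(f'pics/{n}.pkl','rb'))
def world(d):
    """per-pixel world points from depth (pinhole)"""
    K=d['mtx'];R=cv2.Rodrigues(np.array(d['rvec'],float))[0];t=np.array(d['tvec'],float).ravel()
    v,u=np.mgrid[0:480,0:640];z=d['range_z'].astype(float)
    P=np.stack([(u-K[0,2])/K[0,0]*z,(v-K[1,2])/K[1,1]*z,z],-1)
    W=(P-t)@R; W[z==0]=np.nan
    return W
E
python3 - <<'E'
from h import *
a=grab('scene');b=grab('top')
cv2.imwrite('pics/scene1.png',a['image'][:,:,::-1]);cv2.imwrite('pics/top1.png',b['image'][:,:,::-1])
o=monitor.get_obs();print(o)
for d in(a,b):
    R=cv2.Rodrigues(np.array(d['rvec'],float))[0];print(d['mtx'],-R.T@np.array(d['tvec']).ravel(),R[2])
E
```

```text
{'time_s': 0.1, 'qpos': array([-1.33262737e+00,  3.00413134e-01,  1.52146909e+00, -1.16725731e-05,
        1.32072510e+00, -6.65829249e-02]), 'joint_vel': array([ 5.40764960e-04, -2.69020752e-03, -2.97923945e-03,  4.30847861e-05,
        7.35424827e-05,  1.59740288e-04]), 'tau': array([ 4.36982969e-03, -5.32633102e+01, -3.53280187e+01,  7.10854121e-02,
        2.34783569e-02, -7.55443648e-05]), 'ee_pos': array([ 0.16498179, -0.52443944,  0.20496551]), 'eef_rot': array([-3.14057948e+00, -5.62283119e-05,  3.04754752e-01]), 'force': array([-0.44719746,  0.88990834, -0.04699324]), 'moment': array([-0.03370095,  0.02914203,  0.00712714]), 'grip_force': 0.0, 'grip_width': 0.09372193154800172}
[[476.6345153    0.         318.41385309]
 [  0.         476.6345153  245.31859855]
 [  0.           0.           1.        ]] [ 1.23524841 -0.49687964  1.1030282 ] [-0.58737535  0.29616735 -0.75317667]
[[475.6449822    0.         317.31249909]
 [  0.         475.6449822  241.03122063]
 [  0.           0.           1.        ]] [ 0.33841352 -0.12674376  1.45893632] [ 0.11195546  0.00516204 -0.99369982]
```

View pics/scene1.png

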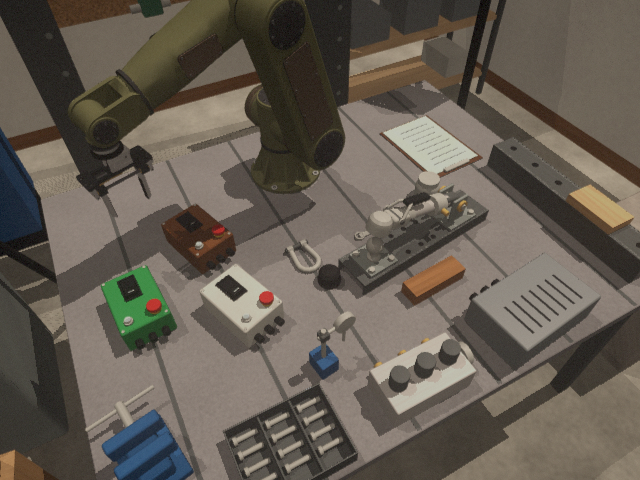

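View pics/top1.png

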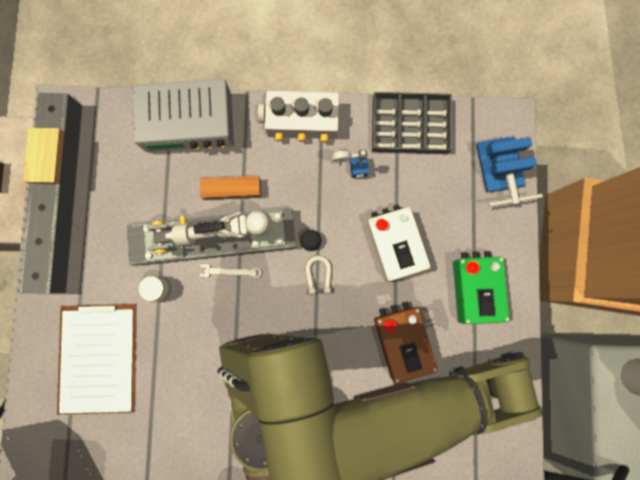

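The scene view shows the rig at about (415,235). There are three boxes: brown at (200,237), green at (138,305) and grey-white at (242,303). The grey one is the control_box, at (400,243) in the top view; the others are look-alikes. Next I'll measure, with an enlarged crop to confirm.

```bash
python3 - <<'E'
from h import *
for n in('top','scene'):
    d=load(n);W=world(d);im=d['image']
    hsv=cv2.cvtColor(im,cv2.COLOR_RGB2HSV)
    print(n,'bench z',np.nanmedian(W[300:305,150:200,2]) if n=='top' else np.nanmedian(W[330:340,190:200,2]))
    ix=W[...,0];iy=W[...,1];z=W[...,2]
    # box: region
    c=W[243,400] if n=='top' else W[303,242]
    near=(np.hypot(ix-c[0],iy-c[1])<.14)&(z>.078)&(z<.092)
    r=cv2.minAreaRect((W[near][:,:2]*1000).astype(np.float32));print('box',r,np.nanmedian(z[near]))
    red=near*0+((np.hypot(ix-c[0],iy-c[1])<.14)&(z>.075)&(hsv[...,1]>150)&(hsv[...,2]>100)).astype(int)
    print('red',W[red>0].mean(0),(red>0).sum())
    # beam top
    c=W[215,235] if n=='top' else W[235,400]
    print('c',c)
    nb=(np.hypot(ix-c[0],iy-c[1])<.33)&(z>.038)&(z<.052)
    lab=cv2.connectedComponents(nb.astype(np.uint8))[1]
    k=max(range(1,lab.max()+1),key=lambda k:(lab==k).sum())
    r=cv2.minAreaRect((W[lab==k][:,:2]*1000).astype(np.float32));print('beam',r,(lab==k).sum())
    m=(np.hypot(ix-c[0],iy-c[1])<.3)&(z>.1)
    p=W[m]; print('high',p.shape,p.min(0),p.max(0))
    pa=np.linalg.eigh(np.cov((p[:,:2]-p[:,:2].mean(0)).T))[1][:,1];print(p.mean(0),pa)
a=load('scene')['image'][150:300,150:510];b=load('top')['image'][190:300,110:450]
A=cv2.resize(a,(800,333),interpolation=cv2.INTER_CUBIC);B=cv2.resize(b,(800,259),interpolation=cv2.INTER_CUBIC)
cv2.imwrite('pics/c1.png',np.vstack([A,B])[:,:,::-1])
E
```

```text
top bench z 0.0006749919022864086
box ((493.0029296875, -357.54248046875), (190.10284423828125, 130.74192810058594), 18.908376693725586) 0.08499469156336571
red [ 0.54461114 -0.30303787  0.10788545] 107
c [0.54412787 0.10260682 0.1991564 ]
beam ((504.80670166015625, 189.08303833007812), (121.15019226074219, 477.1598815917969), 7.87614107131958) 2220
high (3129, 3) [0.43678459 0.00423823 0.10003934] [0.83766871 0.36182908 0.22410879]
[0.54909545 0.18068126 0.16401133] [-0.99576217  0.09196575]
scene bench z -0.001279849809955257
box ((498.2289733886719, -358.16204833984375), (192.48684692382812, 130.1890411376953), 19.432464599609375) 0.08412151803054638
red [ 0.54961447 -0.30310405  0.10672013] 134
c [0.48759111 0.15526876 0.04152163]
beam ((508.84228515625, 201.3548583984375), (122.61064147949219, 504.46826171875), 7.511776924133301) 2897
high (5747, 3) [ 0.19757015 -0.02339297  0.10031567] [0.56466305 0.36299074 0.63492605]
[0.36234723 0.08686    0.27015972] [-0.89728973 -0.44144212]
```

View pics/c1.png

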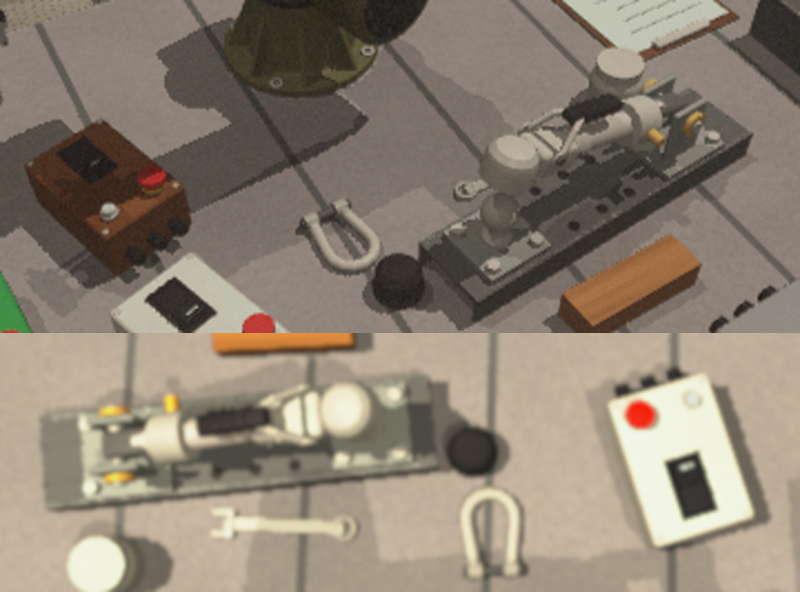

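The crop confirms it: the grey-white box has a black rocker with its white bar on the side towards the red stop, and the strut is raised with its black lever flat along the tube. Next I need strut angle, dome and grip position.

```bash
python3 - <<'E'
from h import *
from scipy.optimize import least_squares
for n in('top','scene'):
    d=load(n);W=world(d);im=d['image'].astype(int)
    u0=np.array([-np.sin(.134),np.cos(.134)]);c=np.array([.507,.195])
    q=W[...,:2]-c; s=q@u0; w=q@np.array([u0[1],-u0[0]]); z=W[...,2]
    on=(abs(w)<.07)&(abs(s)<.26)
    # crown: highest points near dome
    dm=on&(s<0)&(z>.17); p=W[dm]; zt=np.nanpercentile(p[:,2],97)
    cr=p[p[:,2]>zt-.012]
    # sphere fit r=34
    f=least_squares(lambda x:np.linalg.norm(p-x,axis=1)-.034,[*cr[:,:2].mean(0),zt-.034],loss='soft_l1',f_scale=.003).x
    print(n,'ztop',zt,'crownmean',cr.mean(0),len(cr),'sph',f)
    # grip
    g=on&(im.sum(-1)<150)&(z>.15); P=W[g];
    print('grip n',len(P))
    if len(P)>20:
        r=cv2.minAreaRect((P[:,:2]*1000).astype(np.float32));print(r,P.mean(0),np.percentile(P[:,2],[2,50,98]))
    # strut surface profile
    for a in np.arange(-.16,.24,.02):
        m=on&(abs(s-a)<.01)&(z>.09)
        if m.sum()>3: 
            zz=np.nanmax(z[m]); h=m&(z>zz-.008); print('%.2f z %.3f w %.4f wall %.4f n%d'%(a,zz,np.mean(w[h]),w[m].mean(),m.sum()))
    mb=on&(abs(z-.105)<.03)&(s<-.05)
    if n=='scene':
        p=W[on&(s<-.08)&(z>.085)&(z<.135)&(W[...,2]<.14)]
        f=least_squares(lambda x:np.linalg.norm(p-x,axis=1)-.025,[.53,.03,.105],loss='soft_l1',f_scale=.002).x
        print('ball',f,len(p))
E
```

```text
top ztop 0.21891361036987864 crownmean [0.51803701 0.08591451 0.21297492] 582 sph [0.51669758 0.08845492 0.21447234]
grip n 7
-0.16 z 0.222 w -0.0051 wall -0.0071 n195
-0.14 z 0.217 w -0.0007 wall -0.0060 n154
-0.12 z 0.209 w -0.0009 wall -0.0057 n156
-0.10 z 0.211 w -0.0178 wall -0.0028 n192
-0.08 z 0.217 w -0.0047 wall -0.0034 n164
-0.06 z 0.224 w -0.0029 wall -0.0071 n152
-0.04 z 0.221 w -0.0042 wall -0.0084 n103
-0.02 z 0.216 w -0.0040 wall -0.0077 n101
-0.00 z 0.211 w -0.0029 wall -0.0075 n104
0.02 z 0.203 w -0.0044 wall -0.0102 n65
0.04 z 0.172 w -0.0058 wall -0.0054 n167
0.06 z 0.171 w -0.0041 wall 0.0023 n191
0.08 z 0.166 w -0.0022 wall -0.0064 n120
0.10 z 0.151 w -0.0040 wall -0.0053 n118
0.12 z 0.147 w 0.0013 wall -0.0049 n225
0.14 z 0.144 w -0.0025 wall -0.0065 n216
0.16 z 0.145 w -0.0027 wall -0.0016 n58
scene ztop 0.2168654220058964 crownmean [0.52670429 0.08353458 0.21157216] 485 sph [0.52889134 0.07842311 0.20240944]
grip n 156
((521.1681518554688, 147.8345947265625), (38.086456298828125, 125.71112060546875), 17.601848602294922) [0.51763731 0.16216015 0.20839577] [0.18994419 0.20947707 0.21881893]
-0.16 z 0.219 w 0.0034 wall 0.0147 n287
-0.14 z 0.215 w 0.0044 wall 0.0120 n110
-0.12 z 0.205 w 0.0041 wall 0.0131 n145
-0.10 z 0.205 w -0.0009 wall 0.0049 n147
-0.08 z 0.215 w 0.0021 wall 0.0058 n149
-0.06 z 0.220 w 0.0037 wall 0.0086 n163
-0.04 z 0.218 w 0.0009 wall 0.0087 n96
-0.02 z 0.212 w 0.0037 wall 0.0081 n115
-0.00 z 0.206 w 0.0027 wall 0.0076 n116
0.02 z 0.202 w 0.0058 wall 0.0098 n73
0.04 z 0.168 w 0.0052 wall 0.0137 n160
0.06 z 0.170 w 0.0038 wall 0.0224 n145
0.08 z 0.162 w 0.0033 wall 0.0131 n64
0.10 z 0.143 w 0.0051 wall 0.0170 n76
0.12 z 0.142 w 0.0030 wall 0.0155 n183
0.14 z 0.144 w 0.0039 wall 0.0109 n142
0.16 z 0.143 w 0.0026 wall 0.0030 n56
ball [0.52966841 0.03326075 0.10403045] 254
```

Call:
{"method": "apply_moves", "body": {
  "plan": [0,0,-10,-0.14,0,0,-10,-0.14,0,0,-10,-0.14,0,0,-10,-0.14,0,0,-10,-0.14,0,0,-10,-0.14,0,0,-10,-0.14,0,0,-10,-0.14,0,0,-10,-0.14,0,0,-10,-0.14],
  "hand": 0.3,
  "squeeze": 12
}}

```text
time_s: 1.1
ee_pos: [0.165, -0.5245, 0.3055]
eef_rot: [-3.142, -0.001, 1.711]
force: [-1.1, 0.1, -0.6]
grip_width: 0.0611
grip_force: 0.0
```

Call:
{"method": "apply_moves", "body": {
  "plan": [33,21.8,0,0,33,21.8,0,0,33,21.8,0,0,33,21.8,0,0,33,21.8,0,0,33,21.8,0,0,33,21.8,0,0,33,21.8,0,0,33,21.8,0,0,33,21.8,0,0,33,21.8,0,0,33,21.8,0,0,33,21.8,0,0,33,21.8,0,0,33,21.8,0,0,33,21.8,0,0,33,21.8,0,0,33,21.8,0,0,33,21.8,0,0,33,21.8,0,0]
}}

```text
time_s: 3.1
ee_pos: [0.5093, 0.1893, 0.3051]
eef_rot: [-3.141, 0.0, 1.705]
force: [0.8, -1.4, 0.7]
grip_width: 0.0612
grip_force: 0.0
```

```bash
python3 - <<'E'
from h import *
d=grab('wrist');cv2.imwrite('pics/w1.png',d['image'][:,:,::-1])
R=cv2.Rodrigues(np.array(d['rvec'],float))[0];print(d['mtx'],-R.T@np.array(d['tvec']).ravel(),R)
E
```

```text
[[371.64829954   0.         315.4082623 ]
 [  0.         371.64829954 243.13564063]
 [  0.           0.           1.        ]] [0.49971016 0.25975091 0.48434206] [[ 0.99092724  0.13439036 -0.00156105]
 [ 0.13056784 -0.95985839  0.24824163]
 [ 0.0318629  -0.24619322 -0.96869689]]
```

View pics/w1.png

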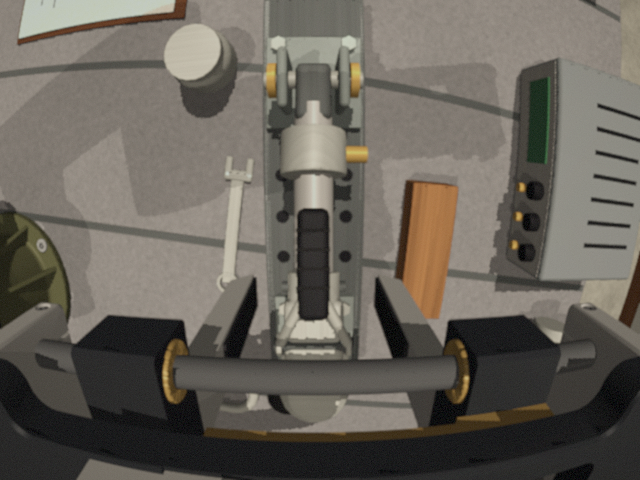

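The wrist view shows the grip running from (313,210) to (313,318), centred between the finger tips at (256,280) and (376,280). I'll cast both ends of it and the pin axis (bushes at rows ~80).

```bash
cat >> h.py <<'E'
def fish(d,u,v,z):
    K=d['mtx'];R=cv2.Rodrigues(np.array(d['rvec'],float))[0];c=-R.T@np.array(d['tvec'],float).ravel()
    x,y=(u-K[0,2])/K[0,0],(v-K[1,2])/K[1,1];r=np.hypot(x,y)
    k=R.T@np.array([x/r*np.sin(r),y/r*np.sin(r),np.cos(r)]); return c+k*(z-c[2])/k[2]
E
python3 - <<'E'
from h import *
d=load('wrist')
u0=np.array([-np.sin(.134),np.cos(.134)]);w0=np.array([u0[1],-u0[0]]);c=np.array([.507,.195])
def s(*a):
    p=fish(d,*a); q=p[:2]-c; return p.round(4),'s %.4f w %.4f'%(q@u0,q@w0)
print('grip far',s(313.5,210,.201),'grip near',s(313.5,318,.22))
print('pin',s(270,80,.115),s(357,78,.115))
print('beam edges',s(265,180,.045),s(362,180,.045))
print('range grip',d['range_z'][230:310:20,313],d['range_z'][190,313])
E
```

```text
grip far (array([0.504 , 0.2137, 0.201 ]), 's 0.0189 w -0.0005') grip near (array([0.5151, 0.1322, 0.22  ]), 's -0.0633 w -0.0004')
pin (array([0.4453, 0.3241, 0.115 ]), 's 0.1362 w -0.0439') (array([0.5299, 0.3375, 0.115 ]), 's 0.1382 w 0.0417')
beam edges (array([0.4444, 0.2167, 0.045 ]), 's 0.0299 w -0.0591') (array([0.5585, 0.2321, 0.045 ]), 's 0.0299 w 0.0560')
range grip [0.28665146 0.2879419  0.28744754 0.28760174] 0.32295462
```

Call:
{"method": "apply_moves", "body": {
  "plan": [0,-2,20,0,0,0,20,0,0,0,20,0,0,0,20,0,0,0,20,0,0,0,18,0,0,0,0,0]
}}

```text
time_s: 3.85
ee_pos: [0.5059, 0.1871, 0.1851]
eef_rot: [-3.137, 0.001, 1.705]
force: [-0.2, 0.1, 0.0]
grip_width: 0.0611
grip_force: 0.0
```

Call:
{"method": "apply_moves", "body": {
  "plan": [0,0,0,0,0,0,0,0,0,0,0,0,0,0,0,0,0,0,0,0],
  "hand": -1,
  "squeeze": 12
}}

```text
time_s: 4.35
ee_pos: [0.5073, 0.1875, 0.1879]
eef_rot: [3.14, -0.0, 1.705]
force: [5.9, 0.5, -1.4]
grip_width: 0.026
grip_force: 12.0
```

Call:
{"method": "apply_moves", "body": {
  "plan": [-1.2,0,-9.5,0,-2.2,0,-9.3,0,-3.1,0,-9.1,0,-4.1,0,-8.7,0,-4.8,0,-8.3,0,-5.6,0,-7.8,0,-6.5,0,-7.1,0,-7,0,-6.5,0,-7.7,0,-5.7,0,0,0,0,0,0,0,0,0]
}}

```text
time_s: 5.45
ee_pos: [0.5132, 0.1454, 0.2603]
eef_rot: [3.139, 0.0, 1.704]
force: [6.5, -0.6, 5.8]
grip_width: 0.026
grip_force: 12.0
```

Call:
{"method": "apply_moves", "body": {
  "plan": [-6,0,-4,0,0,0,0,0,0,0,0,0]
}}

```text
time_s: 5.75
ee_pos: [0.5139, 0.1396, 0.264]
eef_rot: [3.14, 0.0, 1.705]
force: [5.2, -0.7, 3.9]
grip_width: 0.0259
grip_force: 12.0
```

Call:
{"method": "apply_moves", "body": {
  "plan": [0,0,0,0,0,0,0,0,0,0,0,0,0,0,0,0],
  "hand": 0.3
}}

```text
time_s: 6.15
ee_pos: [0.5132, 0.1397, 0.2632]
eef_rot: [-3.141, -0.0, 1.705]
force: [-0.3, -0.1, 0.5]
grip_width: 0.0542
grip_force: 0.0
```

Call:
{"method": "apply_moves", "body": {
  "plan": [0,0,-20,0,0,0,-20,0,0,0,-20,0,0,0,-20,0,0,0,0,0]
}}

```text
time_s: 6.65
ee_pos: [0.5139, 0.1398, 0.3457]
eef_rot: [3.138, -0.0, 1.705]
force: [-0.8, 0.4, 0.9]
grip_width: 0.0612
grip_force: 0.0
```

```bash
python3 - <<'E'
from h import *
d=grab('wrist');a=grab('scene')
A=cv2.resize(a['image'][150:300,300:500],(640,480),interpolation=cv2.INTER_CUBIC)
cv2.imwrite('pics/w2.png',cv2.resize(np.hstack([d['image'],A]),(800,300))[:,:,::-1])
E
```

```text
(no output)
```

View pics/w2.png

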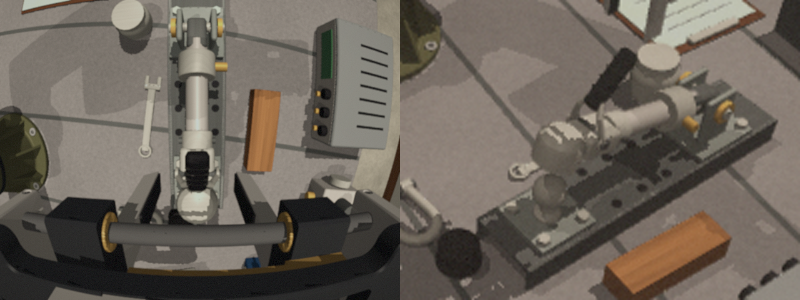

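The lever stands up (scene crop (608,80), wrist view (195,170)), and the dome is still raised. I'll check the lever and strut angles from depth.

```bash
cat >> h.py <<'E'
u0=np.array([-np.sin(.134),np.cos(.134)]);w0=np.array([u0[1],-u0[0]]);c0=np.array([.507,.195])
def rig(n='scene'):
    d=grab(n);W=world(d);im=d['image'].astype(int);q=W[...,:2]-c0;s=q@u0;w=q@w0;z=W[...,2]
    on=(abs(w)<.03)&(abs(s)<.26)
    g=on&(im.sum(-1)<150)&(z>.15)&(z<.34)&(s>-.15)&(s<.06)
    S,Z=s[g],z[g]
    if g.sum()>20:
        e=np.linalg.eigh(np.cov(S,Z))[1][:,1]; print('grip n',g.sum(),'mean s,z',S.mean().round(4),Z.mean().round(4),'angle',np.arctan(e[1]/e[0]).round(3),'z rng',np.percentile(Z,[2,98]).round(3),'s rng',np.percentile(S,[2,98]).round(3))
    # tube top line between s=.03..0.06
    sat=im.max(-1)-im.min(-1)
    t=on&(abs(w)<.025)&(s>-.01)&(s<.05)&(z>.11)&(im.sum(-1)>200)
    b=[(a,np.nanpercentile(z[t&(abs(s-a)<.004)],95)) for a in np.arange(-.008,.05,.008) if (t&(abs(s-a)<.004)).sum()>4]
    if len(b)>2: b=np.array(b);print('tube slope',np.polyfit(b[:,0],b[:,1],1).round(3))
    dm=on&(s<-.11)&(s>-.2)&(z>.12)&(z<.25)&(im.sum(-1)>150); print('dome ztop',np.nanpercentile(z[dm],97) if dm.any() else None)
E
python3 - <<'E'
from h import *
rig()
E
```

```text
grip n 316 mean s,z -0.0797 0.2698 angle 0.886 z rng [0.239 0.299] s rng [-0.109 -0.051]
tube slope [-8.739  0.46 ]
dome ztop 0.21773562893202522
```

Call:
{"method": "apply_moves", "body": {
  "plan": [-24,0,0,0,-24,0,0,0,-24,0,0,0,-22,0,0,0,0,0,20,0,0,0,20,0,0,0,20,0,0,0,20,0,0,0,20,0,0,0,5,0,0,0,0,0],
  "hand": -1
}}

```text
time_s: 7.9
ee_pos: [0.5255, 0.0465, 0.2375]
eef_rot: [-3.139, -0.0, 1.705]
force: [-0.1, 0.7, 0.3]
grip_width: 0.0003
grip_force: 0.0
```

Call:
{"method": "apply_moves", "body": {
  "plan": [0,0,5,0,0,0,5,0,0,0,5,0,0,0,5,0,0,0,5,0,0,0,0,0]
}}

```text
time_s: 8.5
ee_pos: [0.526, 0.0464, 0.2132]
eef_rot: [3.141, 0.0, 1.705]
force: [-0.2, -0.1, 1.0]
grip_width: 0.0006
grip_force: 0.3
```

Call:
{"method": "apply_moves", "body": {
  "plan": [-1,0,5,0,-1,0,5,0,-1,0,5,0,-1,0,5,0,-1,0,5,0,-1,0,5,0,0,0,0,0]
}}

```text
time_s: 9.2
ee_pos: [0.527, 0.0403, 0.1834]
eef_rot: [3.141, 0.0, 1.705]
force: [0.3, -0.8, 1.7]
grip_width: 0.0006
grip_force: 0.5
```

```bash
python3 - <<'E'
from h import *
rig();a=load('scene');b=grab('wrist')
A=cv2.resize(a['image'][150:300,300:500],(640,480),interpolation=cv2.INTER_CUBIC)
cv2.imwrite('pics/w3.png',cv2.resize(np.hstack([b['image'],A]),(800,300))[:,:,::-1])
E
```

```text
grip n 164 mean s,z -0.1068 0.286 angle -0.636 z rng [0.239 0.333] s rng [-0.15  -0.067]
tube slope [0.047 0.151]
dome ztop 0.24204026897763836
```

View pics/w3.png

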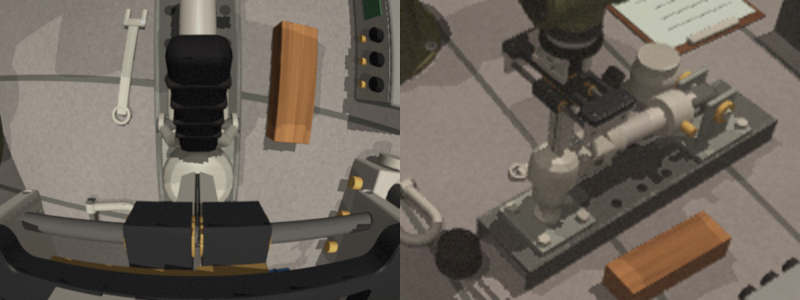

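The wrist and scene views show the shut fingertips on the crown (wrist (195,185)), with the head following them down. Continuing.

Call:
{"method": "apply_moves", "body": {
  "plan": [-1,0,5,0,-1,0,5,0,-1,0,5,0,-1,0,5,0,0,0,5,0,0,0,5,0,0,0,5,0,0,0,3,0,0,0,0,0]
}}

```text
time_s: 10.2
ee_pos: [0.5274, 0.0365, 0.1454]
eef_rot: [3.141, 0.0, 1.705]
force: [0.2, -0.3, 1.8]
grip_width: 0.0004
grip_force: 0.4
```

Call:
{"method": "apply_moves", "body": {
  "plan": [0,0,2,0,0,0,2,0,0,0,1,0,0,0,0,0]
}}

```text
time_s: 10.6
ee_pos: [0.5275, 0.0362, 0.141]
eef_rot: [3.141, 0.001, 1.705]
force: [0.1, -5.0, 7.0]
grip_width: 0.0005
grip_force: 3.6
```

Call:
{"method": "apply_moves", "body": {
  "plan": [0,0,1,0,0,0,1,0,0,0,0,0]
}}

```text
time_s: 10.9
ee_pos: [0.5276, 0.0362, 0.1404]
eef_rot: [3.14, 0.001, 1.705]
force: [-8.2, -4.8, 22.2]
grip_width: 0.0004
grip_force: 11.1
```

Call:
{"method": "apply_moves", "body": {
  "plan": [0,0,-5,0,0,0,-20,0,0,0,-30,0,0,0,-35,0,0,0,-35,0,0,0,-35,0,0,0,0,0]
}}

```text
time_s: 11.6
ee_pos: [0.5283, 0.0369, 0.3028]
eef_rot: [3.135, 0.0, 1.705]
force: [0.6, 0.4, 0.5]
grip_width: 0.0006
grip_force: 0.0
```

Call:
{"method": "apply_moves", "body": {
  "plan": [20,1,0,0,20,0,0,0,21,0,0,0,0,0,0,0],
  "hand": 0.3
}}

```text
time_s: 12.0
ee_pos: [0.5196, 0.099, 0.2975]
eef_rot: [-3.14, -0.001, 1.707]
force: [0.6, -0.2, -0.7]
grip_width: 0.029
grip_force: 0.0
```

```bash
python3 - <<'E'
from h import *
rig();a=load('scene');b=grab('wrist')
A=cv2.resize(a['image'][150:300,300:500],(640,480),interpolation=cv2.INTER_CUBIC)
cv2.imwrite('pics/w4.png',cv2.resize(np.hstack([b['image'],A]),(800,300))[:,:,::-1])
print(monitor.get_obs()['ee_pos'])
E
```

```text
grip n 337 mean s,z -0.1085 0.2329 angle 1.368 z rng [0.178 0.336] s rng [-0.133 -0.089]
tube slope [0.239 0.132]
dome ztop 0.17624029697267657
[0.51997253 0.09717763 0.29779232]
```

View pics/w4.png

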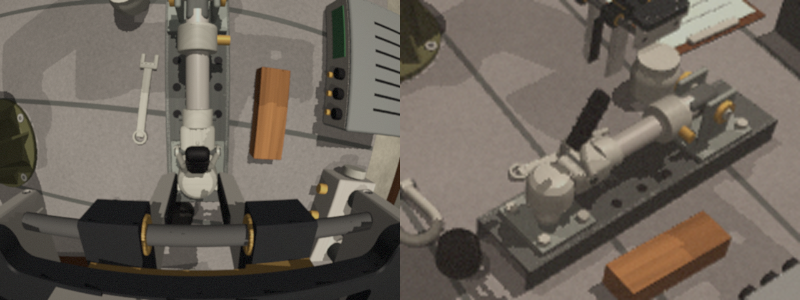

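The head sits home on the ball (scene crop (548,185)) and the lever is still up ((587,118)). Next I wait for the fingers to open, descend over the grip and pinch.

Call:
{"method": "apply_moves", "body": {
  "plan": [0,0,0,0,0,0,0,0,0,0,0,0,0,0,0,0,0,0,20,0,0,0,20,0,0,0,20,0,0,0,20,0,0,0,8,0,0,0,0,0]
}}

```text
time_s: 13.1
ee_pos: [0.5199, 0.0971, 0.2098]
eef_rot: [-3.14, -0.0, 1.705]
force: [-1.4, 0.2, 0.4]
grip_width: 0.061
grip_force: 0.0
```

Call:
{"method": "apply_moves", "body": {
  "plan": [0,0,0,0,0,0,0,0,0,0,0,0,0,0,0,0,0,0,0,0],
  "hand": -1,
  "squeeze": 12
}}

```text
time_s: 13.6
ee_pos: [0.52, 0.0972, 0.2107]
eef_rot: [-3.141, -0.0, 1.705]
force: [-5.0, -0.3, 7.1]
grip_width: 0.0257
grip_force: 12.0
```

Call:
{"method": "apply_moves", "body": {
  "plan": [9.3,0,2.1,0,9.1,0,3,0,8.8,0,3.9,0,8.3,0,4.8,0,7.8,0,5.6,0,7.2,0,6.3,0,6.5,0,7,0,5.8,0,7.7,0,5.1,0,8.1,0,4.1,0,8.7,0,1,0,3,0,0,0,0,0,0,0,0,0]
}}

```text
time_s: 14.9
ee_pos: [0.5098, 0.1704, 0.1498]
eef_rot: [-3.14, -0.001, 1.705]
force: [-2.4, 5.4, -3.2]
grip_width: 0.0256
grip_force: 12.0
```

Call:
{"method": "apply_moves", "body": {
  "plan": [0,0,0,0,0,0,0,0,0,0,0,0,0,0,0,0],
  "hand": 0.3
}}

```text
time_s: 15.3
ee_pos: [0.5105, 0.1694, 0.1503]
eef_rot: [3.141, 0.0, 1.705]
force: [0.1, -0.3, -0.5]
grip_width: 0.0543
grip_force: 0.0
```

Call:
{"method": "apply_moves", "body": {
  "plan": [0,0,-10,0,0,0,-20,0,0,0,-20,0,0,0,-20,0,0,0,-20,0,0,0,0,0]
}}

```text
time_s: 15.9
ee_pos: [0.5113, 0.1697, 0.2435]
eef_rot: [3.137, -0.001, 1.705]
force: [-0.6, 0.1, -0.1]
grip_width: 0.0613
grip_force: 0.0
```

```bash
python3 - <<'E'
from h import *
rig();a=load('scene');b=grab('wrist')
A=cv2.resize(a['image'][150:300,300:500],(640,480),interpolation=cv2.INTER_CUBIC)
cv2.imwrite('pics/w5.png',cv2.resize(np.hstack([b['image'],A]),(800,300))[:,:,::-1])
W=b['range_z'];print(W[200:330:20,313])
E
```

```text
grip n 285 mean s,z -0.0412 0.1877 angle 1.39 z rng [0.157 0.305] s rng [-0.085 -0.001]
tube slope [-7.215  0.594]
dome ztop 0.14160710090344816
[0.28751415 0.2563724  0.26083726 0.26360685 0.26891994 0.27109396
 0.27533397]
```

View pics/w5.png

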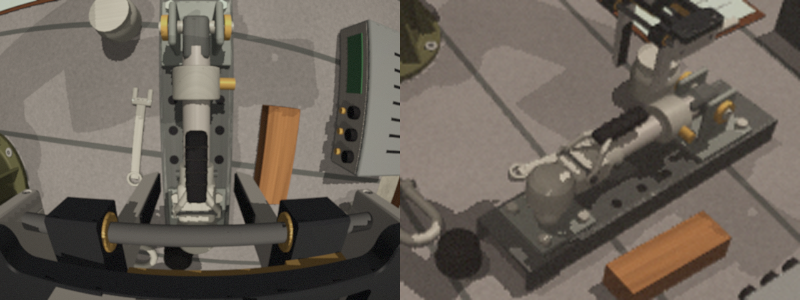

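The lever lies flat along the tube (scene crop (620,125)) and the head is home (dome top at 0.142 m). A short press on the grip will confirm the lock.

Call:
{"method": "apply_moves", "body": {
  "plan": [0,0,0,0,0,0,0,0,0,0,0,0,0,0,0,0,0,0,0,0,0,0,20,0,0,0,20,0,0,0,20,0,0,0,8,0,0,0,4,0,0,0,2,0,0,0,0,0],
  "hand": -1
}}

```text
time_s: 17.2
ee_pos: [0.5105, 0.1696, 0.168]
eef_rot: [3.141, -0.0, 1.705]
force: [-6.1, -1.8, 7.1]
grip_width: 0.0007
grip_force: 3.8
```

Call:
{"method": "apply_moves", "body": {
  "plan": [0,0,2,0,0,0,1,0,0,0,0,0]
}}

```text
time_s: 17.5
ee_pos: [0.5108, 0.1697, 0.1673]
eef_rot: [3.139, -0.0, 1.705]
force: [-15.6, -3.6, 30.5]
grip_width: 0.0006
grip_force: 15.4
```

Call:
{"method": "apply_moves", "body": {
  "plan": [0,0,-5,0,0,0,-15,0.125,0,0,-15,0.125,0,0,-15,0.125,0,0,-15,0.125,0,0,-15,0.125,0,0,-15,0.125,0,0,-15,0.125,0,0,-12,0.125,0,0,-10,0.125,0,0,0,0.125,0,0,0,0.125,0,0,0,0,0,0,0,0]
}}

```text
time_s: 18.9
ee_pos: [0.5105, 0.1695, 0.2958]
eef_rot: [3.142, -0.001, 0.333]
force: [0.0, 0.0, 0.6]
grip_width: 0.0005
grip_force: 0.0
```

Call:
{"method": "apply_moves", "body": {
  "plan": [-13.9,35.3,0,0,-13.9,35.3,0,0,-13.9,35.3,0,0,-13.9,35.3,0,0,-13.9,35.3,0,0,-13.9,35.3,0,0,-13.9,35.3,0,0,-13.9,35.3,0,0,-13.9,35.3,0,0,-13.9,35.3,0,0,-13.9,35.3,0,0,-13.9,35.3,0,0,-13.9,35.3,0,0,-13.9,35.3,0,0,0,0,0,0]
}}

```text
time_s: 20.4
ee_pos: [0.4853, -0.3646, 0.2944]
eef_rot: [-3.141, 0.001, 0.33]
force: [-1.3, 0.7, -0.4]
grip_width: 0.0008
grip_force: 0.0
```

```bash
python3 - <<'E'
from h import *
d=grab('wrist');cv2.imwrite('pics/w6.png',d['image'][:,:,::-1]);print(monitor.get_obs()['ee_pos'],monitor.get_obs()['eef_rot'])
rig()
E
```

```text
[ 0.48580811 -0.36264296  0.29461133] [-3.14082254e+00  4.64000821e-04  3.30241721e-01]
grip n 144 mean s,z -0.0507 0.1649 angle 0.009 z rng [0.157 0.17 ] s rng [-0.085 -0.005]
tube slope [-0.215  0.146]
dome ztop 0.1418245457444634
```

View pics/w6.png

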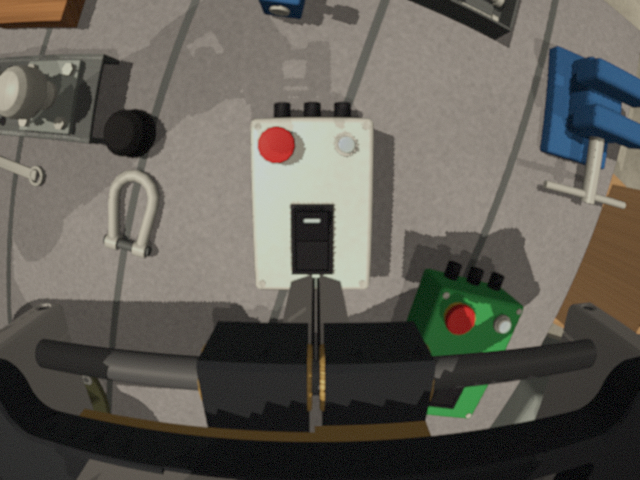

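The lever reads flat (0.009 rad). The rocker in the wrist view spans columns 292–333 and rows 205–273, with the white bar at (312,220) towards the red stop. I'll cast those points.

```bash
python3 - <<'E'
from h import *
d=load('wrist');e=np.array([np.cos(.33),np.sin(.33)]);f=np.array([e[1],-e[0]]);t=np.array([.4858,-.3626])
for n,a in dict(bar=(312,220,.101),end=(312,206,.10),lo=(312,272,.09),l=(291,240,.09),r=(334,240,.09),bl=(252,190,.085),br=(371,190,.085),top=(312,119,.085)).items():
    q=fish(d,*a)[:2]-t; print(n,(q@e*1000).round(1),(q@f*1000).round(1))
E
```

```text
bar -1.3 -1.1
end 13.0 -1.1
lo -61.0 -1.4
l -25.1 -23.7
r -25.1 22.1
bl 28.2 -64.8
br 28.2 61.0
top 102.2 -1.2
```

Call:
{"method": "apply_moves", "body": {
  "plan": [-3,-1.4,25,0,0,0,40,0,0,0,40,0,0,0,40,0,0,0,30,0,0,0,13,0,0,0,0,0]
}}

```text
time_s: 21.2
ee_pos: [0.483, -0.3597, 0.1065]
eef_rot: [-3.14, 0.001, 0.332]
force: [0.2, -0.9, -0.3]
grip_width: 0.0005
grip_force: 0.0
```

Call:
{"method": "apply_moves", "body": {
  "plan": [0,0,3,0,0,0,3,0,0,0,3,0,0,0,3,0,0,0,2,0,0,0,0,0]
}}

```text
time_s: 21.8
ee_pos: [0.4827, -0.3606, 0.0927]
eef_rot: [-3.141, 0.001, 0.33]
force: [0.4, -0.3, -1.2]
grip_width: 0.0005
grip_force: 0.0
```

Call:
{"method": "apply_moves", "body": {
  "plan": [0,0,2,0,0,0,1,0,0,0,0,0]
}}

```text
time_s: 22.1
ee_pos: [0.4831, -0.3608, 0.0909]
eef_rot: [3.141, -0.0, 0.33]
force: [-1.4, 1.9, 7.0]
grip_width: 0.0003
grip_force: 3.5
```

Call:
{"method": "apply_moves", "body": {
  "plan": [0,0,-10,0,0,0,-30,0,0,0,-40,0,0,0,-40,0,0,0,-40,0,0,0,-40,0,0,0,0,0]
}}

```text
time_s: 22.8
ee_pos: [0.4839, -0.3614, 0.2967]
eef_rot: [3.134, -0.005, 0.33]
force: [-0.2, -0.8, 0.2]
grip_width: 0.0004
grip_force: 0.0
```

```bash
python3 - <<'E'
from h import *
rig();a=load('scene');b=grab('wrist')
A=cv2.resize(a['image'][180:330,170:370],(640,480),interpolation=cv2.INTER_CUBIC)
cv2.imwrite('pics/w7.png',cv2.resize(np.hstack([b['image'],A]),(800,300))[:,:,::-1])
E
```

```text
grip n 144 mean s,z -0.0514 0.1651 angle 0.016 z rng [0.157 0.171] s rng [-0.086 -0.006]
tube slope [-0.194  0.147]
dome ztop 0.14177960281299148
```

View pics/w7.png

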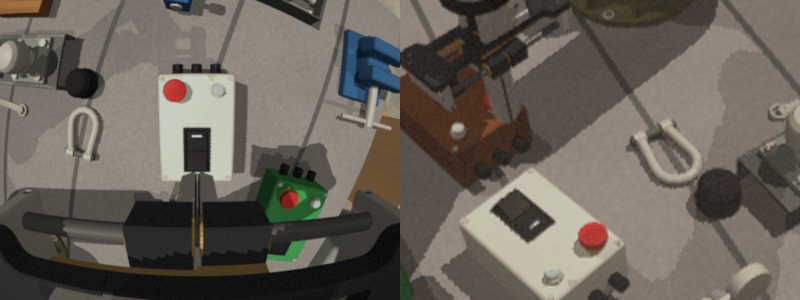

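The wrist view shows the rocker (197,148) with its -x half now raised. Force was about zero at 0.0927 m and the stop came at 0.091 m, so it has tipped fully. The strut is home, the lever is flat and the bystanders are untouched.

```bash
python3 -c "
from station import ctrl
print(ctrl.hand_in())"
```

```text
the job is handed in; nothing more can be done
None
```

The coupler is home on the ball, the lever is down flat and locked, and the mains rocker was then pushed over to on; the job was handed in at about 23 s of the 64 s limit, and the checks show nothing else moved.

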